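# Pour the leftover standoffs back and stack the empty trays

### The arm

A 7-joint arm with a two-finger parallel gripper is mounted at the origin on the work surface. World frame = base frame: x ahead of the robot, y to its left, z up, the work surface at z = 0. Lengths are in m, angles in rad, forces in N, time in s.
With the tool pointing down it reaches from about 0.425 to 0.925 m from the base axis. Payload 6.8 kg.
Tool frame: the origin (TCP) lies at the very end of the fingers, on their centre line; the grasp point (between the pads) lies 19 mm behind it; z points along the fingers, y is the line along which they close (so a half turn about z gives the same grasp; the last joint's range is limited). The gripper opens to 85 mm and grips with 20 to 120 N. Pads are 22 mm wide; open, the fingers measure 114 mm over their backs; the gripper's body (76 mm by 85 mm) begins 54 mm behind the grasp point. The pads swing forward as they close: fully open they stand 13 mm farther back than shut.
Start: joints at [-1.214, 0.477, 0.022, 1.555, -0.011, 1.109, -0.083], TCP at [0.303, 0.603, 0.231] pointing down, gripper open.
Joint ranges: [-2.96, 2.96], [-0.34, 2.1], [-1.41, 1.46], [0.24, 2.44], [-1.37, 4.51], [0.17, 1.92], [-2.96, 2.96]. Speed limits (rad/s): [2.39, 2.39, 3.14, 3.14, 3.14, 3.14, 3.14].

### API

Orientations are given as a rotation vector (axis times angle).
In Python, from bench import r gives the robot as it stands. The module is installed in compiled form; this text tells all that it offers.
- The arm moves only by the tool servo_tool, never from a script. Its argument "commands" is a list of rows, each a list of 7 numbers: the turn, a rotation vector about the world's x, y, z in degrees, then the shift along the world's x, y, z in mm, then the closure, from 0 (fully open) to 1 (shut). A call has 1 to 5 rows; each row is the pose to reach, as a shift and turn from the pose commanded when the call began; what a row does not reach only later rows make up. A row lasts 1/12 s, in which the tool goes at most 41.7 mm and 7.16 degrees, less where a joint would pass 70% of its speed; a pose out of reach is approached as far as the arm can. A call with a gripper value outside its range is refused whole. The fingers move at their own pace and stop on an object; "force" is the grip in N (left out, the last holds). Time passes only in rows, so rows that repeat a pose let the fingers close. It gives the time, the measured TCP pose, the force, the opening and the grip force at its end, in the units of the state.
- r.get_obs(): the state, without advancing time (a new reading comes with each control period).
- r.grab_frame(name): name is "scene" or "top" or "wrist"; returns (picture, depth): 400x640x3 uint8, blue, green, red; 400x640 float32, m along the optical axis (not along the pixel's ray), 0 where there is no reading.
- r.camera_info(name): a dict with "vertical_fov" (degrees; the focal length in pixels is half the picture's height over the tangent of half this angle, whatever the lens; pixels are square), "cx", "cy" (the principal point, pixels), "cam_to_world" (4x4, takes a point from camera to world coordinates); the wrist camera has in their place "T_tool_cam" (4x4, takes a point from camera to tool coordinates, whose origin is the TCP and whose axes are the flange's). Camera axes: x right, y up, looking along -z (the intrinsics and any distortion apply to the point x, -y, -z); pixel columns grow to the right and rows downward; lengths in m; the calibration is good to about 2 mm. The wrist camera is an equidistant fisheye: a pixel r from the principal point sees the ray r / f radians off the axis. A picture is of the moment at which its call begins: read the wrist's pose just before it. camera_info takes no time and is no camera call.
- r.hand_in(): hands the job in; it is judged then, once.
The state is a dict: "clock": time; "joints": joint angles; "qvel": joint speeds; "tau": joint torques, N m; "tcp_pos": TCP position; "orientation": TCP orientation; "contact_force": force on the tool from outside, world axes, zero at the start; "moment": the same for the moment, N m; "grip_width": finger opening in m; "gripper_force": force on a finger pad.
Only numpy, scipy, OpenCV 4.12 (cv2) and the standard library are available. Lean on these libraries where they do the work, as an engineer would, in place of code of your own. Each camera call takes 0.05 s, during which the arm holds its last target. There are 200 camera calls.

### The job

Tidy the pit table: tip each tray that holds standoffs over the open parts box to about 45 degrees, never steeper than 60, so that its standoffs slide out over the spout into the box (do not pick them out of a tray with the fingers), and bring the tray level again. Stack all the trays, empty, squarely on top of one another in one pile on the table, and shut the lid of the box with every standoff inside. A standoff that lands on the table may be picked up by hand; leave the bottle, the carton and the pliers where they are.

Things in the scene. Friction and masses are not known exactly. Their poses are not given: they have to be found in the camera images.
- tray_a: black plastic pouring tray, 120 long (x) x 60 wide (y) x 40 high, about 140 g. Origin: centre of its flat underside; x towards the open spout end, z up. 6 mm walls: back (-x) and sides, 40 high from x = -60 to +25 mm, then 24 high to the spout. Gripped across its side walls. Holds no, one or two standoffs lying lengthwise, free to slide. One tray stands flat on another's wall tops, 40 mm higher
- tray_a_spout (a point): middle of the spout edge of tray_a: 60 mm ahead of its origin along x, 9 mm above its underside. The polished floor, 4 mm thick, rises as a gentle ramp over the last 22 mm to this edge; standoffs stay put while the tray is level and slide out here when it is tipped 30 to 45 degrees
- tray_b: another pouring tray, in every way like tray_a
- tray_b_spout (a point): middle of the spout edge of tray_b, as on tray_a
- tray_c: another pouring tray, in every way like tray_a
- tray_c_spout (a point): middle of the spout edge of tray_c, as on tray_a
- tray_d: another pouring tray, in every way like tray_a
- tray_d_spout (a point): middle of the spout edge of tray_d, as on tray_a
- standoff_a1: aluminium hex standoff, a bar 60 long, 14 across flats, 30 g, lying in tray_a at the start. Origin: its centre; x along the bar. May be absent
- standoff_a2: aluminium hex standoff, a bar 60 long, 14 across flats, 30 g, lying in tray_a at the start. Origin: its centre; x along the bar. May be absent
- standoff_b1: aluminium hex standoff, a bar 60 long, 14 across flats, 30 g, lying in tray_b at the start. Origin: its centre; x along the bar. May be absent
- standoff_b2: aluminium hex standoff, a bar 60 long, 14 across flats, 30 g, lying in tray_b at the start. Origin: its centre; x along the bar. May be absent
- standoff_c1: aluminium hex standoff, a bar 60 long, 14 across flats, 30 g, lying in tray_c at the start. Origin: its centre; x along the bar. May be absent
- standoff_c2: aluminium hex standoff, a bar 60 long, 14 across flats, 30 g, lying in tray_c at the start. Origin: its centre; x along the bar. May be absent
- standoff_d1: aluminium hex standoff, a bar 60 long, 14 across flats, 30 g, lying in tray_d at the start. Origin: its centre; x along the bar. May be absent
- standoff_d2: aluminium hex standoff, a bar 60 long, 14 across flats, 30 g, lying in tray_d at the start. Origin: its centre; x along the bar. May be absent
- box: grey plastic parts box fixed to the table, empty, 150 deep (x) x 200 wide (y) x 70 high, walls and floor 4 mm, open on top. Origin: centre of its underside; x from its front (two black latches) towards its hinge side, z up
- box_in (a point): centre of the box's inner floor, 4 mm above the table; axes as the box's
- lid (a joint): angle of the box lid: 0 shut, grows as it opens, stop at 2.0 rad, stands open at the start. A stiff hinge: it stays wherever it is left (about 1 N at its free edge moves it)
- lid_hinge (a point): middle of the hinge line (along the box's y), at the top of the box's rear edge, x = +75 mm from the box's origin and 70.5 mm high. The lid is a 150 x 200 x 6 mm clear panel with a black frame; shut, it covers the box and lies from the hinge towards the box's -x with its underside at the hinge's height
- lid_tab (a point): thumb tab on the lid's free edge (14 mm long, 50 wide, 6 thick), its middle, on the lid's outer face; 157 mm from the hinge
- oil: bystander: grey bottle, 48 mm across, 130 high; origin centre of its underside
- carton: bystander: white carton 85 x 110 x 55 high; origin centre of its underside
- pliers: bystander: red-handled pliers lying flat, about 185 long, 18 high; origin at the pivot, on the table
Things that resemble listed ones, but are neither listed nor needed, are in the scene too. What is shaped like the tray_c but purple is not meant.

How it is judged:
By the outcome, as a careful person would: the job done as asked, in the order asked, and still so for the second after the job is handed in, with the robot touching nothing.
Of standoff_a1, standoff_a2, standoff_b1, standoff_b2, standoff_c1, standoff_c2, standoff_d1, standoff_d2 only 4 to 7 are there at a start; the rules pass over those that are not, and their reading is None.
At some moment in a run one of standoff_a1, standoff_a2, standoff_b1, standoff_b2, standoff_c1, standoff_c2, standoff_d1, standoff_d2 may be knocked a few centimetres aside while the robot is not near it.
It also fails if it takes over 210 s, if anything falls off the work surface, if the arm or the gripper's body presses on something with over 40 N, if the wrist force passes 120 N, or if a joint passes its speed limit or range.

## Working session

There is one attempt and no reset: what is moved stays moved. The work goes in short steps, Python scripts to look and compute and a tool call to move; the robot and the scene stay as the last step left them, time stands still between calls to the robot, and variables do not carry over. Pictures are saved under pics/ and viewed, at most 14 in all, crops included, and the job is handed in when it is done.

Besides the shell and the picture viewer there is one more tool, called after "Request:" in YAML: its name, and indented under it one key for each argument. servo_tool: Moves the arm, as the interface text tells. Its arguments: {"type":"object","properties":{"commands":{"type":"array"},"force":{"type":"number"}},"required":["commands"]}

```bash
mkdir -p pics; cat > h.py <<'E'
import numpy as np,cv2
from scipy.spatial.transform import Rotation as R
from bench import r
def grab(n):
    o=r.get_obs(); im,d=r.grab_frame(n); return o,im,d
def cloud(n,d):
    i=r.camera_info(n); H,W=d.shape; f=H/2/np.tan(np.radians(i["vertical_fov"])/2)
    u,v=np.meshgrid(np.arange(W),np.arange(H))
    x=(u-i["cx"])/f*d; y=-(v-i["cy"])/f*d
    P=np.stack([x,y,-d,np.ones_like(d)],-1)@np.array(i["cam_to_world"]).T
    return P[...,:3]
E
python3 - <<'E'
from h import *
for n in ("scene","top"):
    o,im,d=grab(n); np.savez(f"pics/{n}0.npz",im=im,d=d); cv2.imwrite(f"pics/{n}0.png",im)
    i=r.camera_info(n); print(n,i, (d==0).mean())
print(o["tcp_pos"],o["orientation"],o["clock"])
E
```

```text
scene {'vertical_fov': 46.63891382944485, 'cx': 325.46974982079735, 'cy': 196.96194099154917, 'cam_to_world': array([[ 0.75567931, -0.4873829 ,  0.4375005 ,  1.09855723],
       [ 0.65491922,  0.55677956, -0.51095728, -0.6705425 ],
       [ 0.0054405 ,  0.67264733,  0.73994322,  1.03168502],
       [ 0.        ,  0.        ,  0.        ,  1.        ]])} 0.0040625
top {'vertical_fov': 48.746897725722626, 'cx': 330.1221690349729, 'cy': 199.0133251582332, 'cam_to_world': array([[-0.02289959,  0.99640252, -0.08159428,  0.4438263 ],
       [-0.99958298, -0.02138352,  0.01940631,  0.00716399],
       [ 0.01759172,  0.08200465,  0.99647668,  1.36573487],
       [ 0.        ,  0.        ,  0.        ,  1.        ]])} 0.0040390625
[0.30232832 0.60285268 0.23035948] [-7.23525140e-01 -3.05684980e+00  2.76873559e-03] 0.05
```

View pics/top0.png

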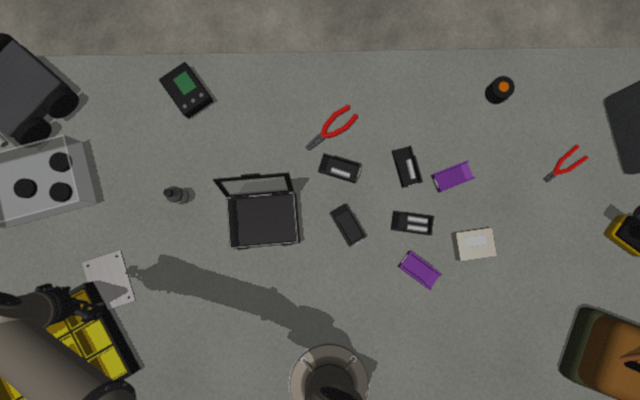

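View pics/scene0.png

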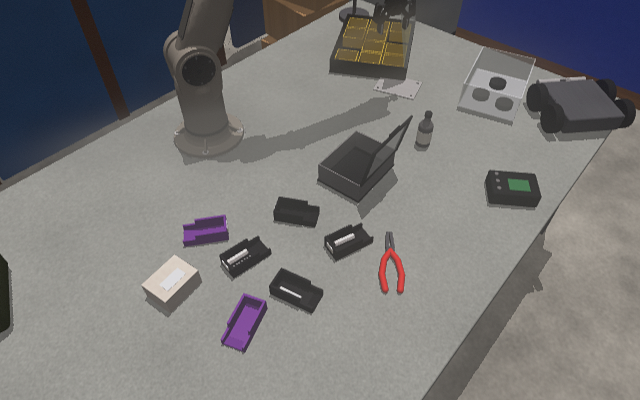

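The top view shows black trays at (341,167) with 1 standoff, (406,167) with 1, (348,225) apparently empty and (412,222) with 2. The box is at (264,212) with its hinge on the far side, and the carton, bottle and two pliers lie around it. Purple trays at (453,177) and (420,269) are decoys.

```bash
python3 - <<'E'
from h import *
P={};IM={}
for n in("scene","top"):
    z=np.load(f"pics/{n}0.npz");P[n]=cloud(n,z["d"]);IM[n]=z["im"];print(n,"table z",np.median(P[n][300:330,400:420,2]) if n=="top" else np.median(P[n][330:350,250:300,2]))
t=P["top"]
for nm,(u,v) in dict(p=(341,167),q=(406,167),e=(348,225),s=(412,222)).items():
    c=t[v,u,:2]; print(nm,"c",c.round(3))
    for n in P:
        p=P[n]; dark=IM[n].max(-1)<75
        m=(np.hypot(p[...,0]-c[0],p[...,1]-c[1])<.085)&(p[...,2]>.008)&(p[...,2]<.06)
        hi=m&(p[...,2]>.030)
        for l,mm in(("all",m),("hi",hi)):
            k,lab=cv2.connectedComponents(mm.astype(np.uint8)); 
            q=p[mm][:,:2].astype(np.float32)*1000
            if len(q)<10: continue
            print("  ",n,l,len(q),np.array(cv2.minAreaRect(q)[0]).round(1),np.array(cv2.minAreaRect(q)[1]).round(1),round(cv2.minAreaRect(q)[2],1),"zmax",np.percentile(p[mm][:,2],98).round(4))
big=cv2.resize(IM["top"][140:270,210:490],None,fx=2.85,fy=2.85,interpolation=cv2.INTER_CUBIC)
cv2.imwrite("pics/crop0.png",cv2.convertScaleAbs(big,alpha=1.8,beta=10))
for nm,(x0,x1,y0,y1) in dict(box=(225,305,165,250),).items():
    q=t[y0:y1,x0:x1].reshape(-1,3); 
    for a,b in((.055,.076),(.1,.25)):
        s=q[(q[:,2]>a)&(q[:,2]<b)]; print(nm,a,len(s),cv2.minAreaRect((s[:,:2]*1000).astype(np.float32)),s.min(0),s.max(0))
E
```

```text
scene table z 0.0009656816643779376
top table z -0.0002895100508494286
p c [ 0.654 -0.055]
   scene all 869 [636.8 -44.8] [125.2  91.3] 71.2 zmax 0.0434
   scene hi 306 [644.  -66.2] [89.8 64.7] 73.0 zmax 0.0446
   top all 454 [661. -56.] [137.3 130.9] 46.2 zmax 0.0446
   top hi 176 [649.1 -50.9] [121.2  60.7] 71.5 zmax 0.0455
q c [ 0.65  -0.259]
   scene all 956 [ 654.5 -277. ] [125.  105.9] 14.9 zmax 0.0435
   scene hi 356 [ 636.6 -281.5] [ 88.5 104.6] 14.4 zmax 0.0446
   top all 517 [ 658.1 -273.8] [129.3 130.1] 27.2 zmax 0.0443
   top hi 191 [ 636.4 -281.6] [ 87.1 101.4] 15.1 zmax 0.0453
e c [ 0.474 -0.073]
   scene all 771 [473.4 -69.9] [123.2  67.4] 29.9 zmax 0.0433
   scene hi 282 [457.9 -78.5] [87.6 66.2] 29.3 zmax 0.0443
   top all 314 [468.1 -75.2] [143.4 104.8] 49.5 zmax 0.0439
   top hi 163 [469.9 -72.7] [115.  60.] 28.9 zmax 0.0442
s c [ 0.478 -0.27 ]
   scene all 950 [ 475.8 -267.1] [124.4  65.6] 79.7 zmax 0.0434
   scene hi 334 [ 473. -281.] [94.4 65.9] 80.3 zmax 0.0441
   top all 533 [ 490.3 -270.2] [124.2 100.3] 82.2 zmax 0.0449
   top hi 175 [ 474.1 -273.3] [114.1  60.3] 81.0 zmax 0.0464
box 0.055 456 ((490.74578857421875, 183.04571533203125), (158.25125122070312, 200.27232360839844), 3.8889503479003906) [0.408953   0.07883974 0.05506533] [0.57548745 0.28783129 0.07595432]
box 0.1 1106 ((590.2056274414062, 187.1715087890625), (33.08430099487305, 195.08184814453125), 4.066931247711182) [0.56747827 0.08941869 0.10022552] [0.6094605  0.28339725 0.23853629]
```

View pics/crop0.png

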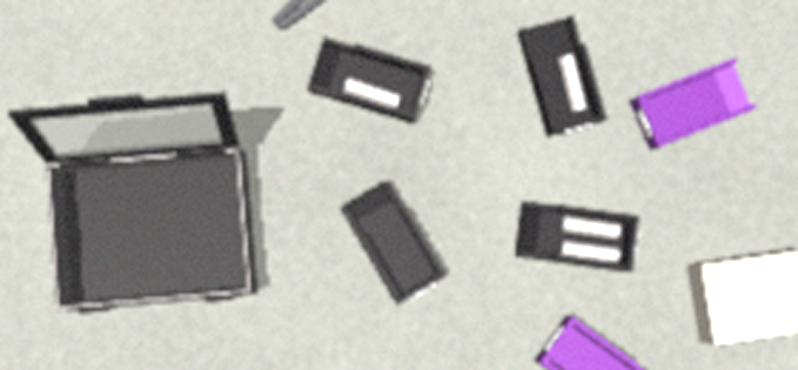

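The crop shows the dark ramp (spout) ends: p at its left, q at its top, e at its top-left and s at its left, with e empty. Next I refine p and q with tighter masks.

```bash
cat >> h.py <<'E'
def fit(p,im,c,psi,L=.072,W=.042,z0=0.,lo=.008,hi=.055):
    """iterated oriented crop; returns origin xy mm, yaw of long axis (deg near psi), size"""
    pur=(im[...,1].astype(int)<im[...,0]*.6)&(im[...,0]>80)
    c=np.array(c,float)/1000
    for _ in range(6):
        a=np.radians(psi);d=p[...,:2]-c
        x=d[...,0]*np.cos(a)+d[...,1]*np.sin(a); y=-d[...,0]*np.sin(a)+d[...,1]*np.cos(a)
        m=(abs(x)<L)&(abs(y)<W)&(p[...,2]>z0+lo)&(p[...,2]<z0+hi)&~pur
        m=cv2.morphologyEx(m.astype(np.uint8),cv2.MORPH_OPEN,np.ones((2,2)))>0
        q=(p[m][:,:2]*1000).astype(np.float32)
        rc=cv2.minAreaRect(q); b=cv2.boxPoints(rc); e=b[1]-b[0]; f=b[2]-b[1]
        if np.hypot(*f)>np.hypot(*e): e,f=f,e
        t=np.degrees(np.arctan2(e[1],e[0])); psi=t+180*np.round((psi-t)/180); c=np.array(rc[0])/1000
    h=m&(p[...,2]>z0+.030)
    return np.round(c*1000,1),round(psi,1),np.round((np.hypot(*e),np.hypot(*f)),1),np.round((x[h].min()*1000,np.percentile(x[h],98)*1000),0)
E
python3 - <<'E'
from h import *
for n in("scene","top"):
    z=np.load(f"pics/{n}0.npz");p=cloud(n,z["d"])
    for nm,c,s in(("p",(655,-60),72),("q",(655,-258),15),("e",(473,-70),29),("s",(475.8,-267),80)):
        print(n,nm,*fit(p,z["im"],c,s))
z=np.load("pics/scene0.npz");p=cloud("scene",z["d"]);
g=(p[...,2]>.062)&(p[...,2]<.076)&(p[...,0]>.38)&(p[...,0]<.6)&(p[...,1]>.05)&(p[...,1]<.32);print("box",cv2.minAreaRect((p[g][:,:2]*1000).astype(np.float32)))
E
```

```text
scene p [ 555.4 -339.4] 145.3 [1270.1   74.5] [-1099.   -57.]
scene q [ 555.4 -339.4] -34.7 [1270.1   74.5] [50. 77.]
scene e [ 555.4 -339.4] -34.7 [1270.1   74.5] [50. 77.]
scene s [ 555.4 -339.4] 145.3 [1270.1   74.5] [-1099.   -57.]
top p [551.2 -68.6] -1.6 [144.7  75.2] [-73.  66.]
top q [546.9 -21.2] -31.0 [205.9  78.4] [-130.   65.]
top e [469.5 -75.2] 29.6 [124.2  64.6] [-56.  30.]
top s [469.5 -75.2] 29.6 [124.2  64.6] [-54.  32.]
box ((495.0413818359375, 184.11553955078125), (158.082275390625, 204.60797119140625), 3.707904577255249)
```

```bash
sed -i 's/np.ones((2,2)))>0/np.ones((3,3)))>0)\&m/; s/m=cv2.morph/m=(cv2.morph/' h.py
python3 - <<'E'
from h import *
for n in("scene","top"):
    z=np.load(f"pics/{n}0.npz");p=cloud(n,z["d"])
    for nm,c,s in(("p",(655,-60),72),("q",(655,-258),15),("e",(473,-70),29),("s",(475.8,-267),80)):
        print(n,nm,*fit(p,z["im"],c,s))
E
```

```text
scene p [649.  -49.5] 72.4 [124.6  65. ] [-62.  24.]
scene q [ 648.7 -257.1] 14.5 [123.9  62.7] [-62.  25.]
scene e [473.2 -69.9] 29.7 [122.8  67.4] [-61.  25.]
scene s [ 475.7 -267.5] 79.7 [123.7  65.6] [-61.  24.]
top p [648.7 -51.6] 71.6 [119.6  61. ] [-60.  25.]
top q [ 648.7 -258. ] 13.9 [122.4  62. ] [-61.  23.]
top e [471.3 -89.7] 2.3 [121.4  41. ] [-61.  25.]
top s [ 472.6 -281.1] 80.3 [98.4 60.1] [-49.  32.]
```

Request:
servo_tool:
  commands:
    - [0,0,-10,30,-60,60,0]
    - [0,0,-20,86,-164,90,0.2]
    - [0,0,-20,86,-164,90,0.2]
    - [0,0,-20,86,-164,90,0.2]
    - [0,0,-20,86,-164,90,0.2]
  force: 60

```text
clock: 0.52
tcp_pos: [0.389, 0.4374, 0.3216]
orientation: [-1.244, -2.885, 0.001]
contact_force: [1.1, 1.1, -0.7]
grip_width: 0.0679
gripper_force: 0.0
```

Request:
servo_tool:
  commands:
    - [0,0,-20,86,-164,0,0.2]
    - [0,0,-20,86,-164,0,0.2]
    - [0,0,-20,86,-164,0,0.2]
    - [0,0,-20,86,-164,0,0.2]
    - [0,0,-20,86,-164,0,0.2]

```text
clock: 0.93
tcp_pos: [0.477, 0.269, 0.3214]
orientation: [1.734, 2.617, -0.002]
contact_force: [0.4, 0.8, -0.7]
grip_width: 0.0681
gripper_force: 0.0
```

Request:
servo_tool:
  commands:
    - [0,0,-20,86,-164,0,0.2]
    - [0,0,-20,86,-164,0,0.2]
    - [0,0,-20,86,-164,0,0.2]
    - [0,0,-20,86,-164,0,0.2]
    - [0,0,-20,86,-164,0,0.2]

```text
clock: 1.35
tcp_pos: [0.5622, 0.1048, 0.3214]
orientation: [2.162, 2.276, -0.002]
contact_force: [0.3, 0.4, 0.4]
grip_width: 0.0677
gripper_force: 0.0
```

Request:
servo_tool:
  commands:
    - [0,0,-21,86,-165,0,0.2]
    - [0,0,-21,86,-165,0,0.2]
    - [0,0,-21,86,-165,0,0.2]
    - [0,0,-21,86,-165,0,0.2]
    - [0,0,-21,86,-165,0,0.2]

```text
clock: 1.77
tcp_pos: [0.6473, -0.0598, 0.321]
orientation: [2.539, 1.846, -0.003]
contact_force: [-0.8, 0.4, 0.1]
grip_width: 0.0683
gripper_force: 0.0
```

```bash
cat >> h.py <<'E'
def wcloud():
    o,im,d=grab("wrist"); i=r.camera_info("wrist"); H,W=d.shape; f=H/2/np.tan(np.radians(i["vertical_fov"])/2)
    u,v=np.meshgrid(np.arange(W)-i["cx"],np.arange(H)-i["cy"]); rr=np.hypot(u,v)+1e-9; th=rr/f
    s=np.tan(np.minimum(th,1.4))/rr
    P=np.stack([u*s*d,-v*s*d,-d,np.ones_like(d)],-1)@np.array(i["T_tool_cam"]).T
    T=np.eye(4);T[:3,:3]=R.from_rotvec(o["orientation"]).as_matrix();T[:3,3]=o["tcp_pos"]
    P=(P@T.T)[...,:3]; P[d==0]=np.nan
    return o,im,P
E
python3 - <<'E'
from h import *
o,im,P=wcloud(); cv2.imwrite("pics/w1.png",cv2.convertScaleAbs(im,alpha=1.5)); print(o["tcp_pos"],np.degrees(o["joints"]).round(0))
t=(abs(P[...,0]-.56)<.03)&(abs(P[...,1]+.05)<.05); print(np.nanmedian(P[t][:,2]))
print(fit(P,im,(649,-50),72)); print(fit(P,im,(473,-70),30)); print(r.camera_info("wrist"))
E
```

```text
[ 0.64726215 -0.05978872  0.32099842] [-24.  23.  33.  88. -13.  72.  -7.]
0.0002956304450892344
(array([649.3, -47.3]), np.float32(71.2), array([122.5,  59.7], dtype=float32), array([-61.,  26.]))
(array([474.8, -67. ]), np.float32(29.2), array([121.1,  61.4], dtype=float32), array([-61.,  25.]))
{'vertical_fov': 65.70646984690485, 'cx': 316.24849377093057, 'cy': 200.06550612667405, 'T_tool_cam': array([[ 8.97884921e-04,  9.62271573e-01,  2.72089350e-01,
         6.96633132e-02],
       [ 9.99999422e-01, -1.02506254e-03,  3.25276025e-04,
         3.38845685e-04],
       [ 5.91912473e-04,  2.72088901e-01, -9.62271936e-01,
        -1.42315228e-01],
       [ 0.00000000e+00,  0.00000000e+00,  0.00000000e+00,
         1.00000000e+00]])}
```

View pics/w1.png

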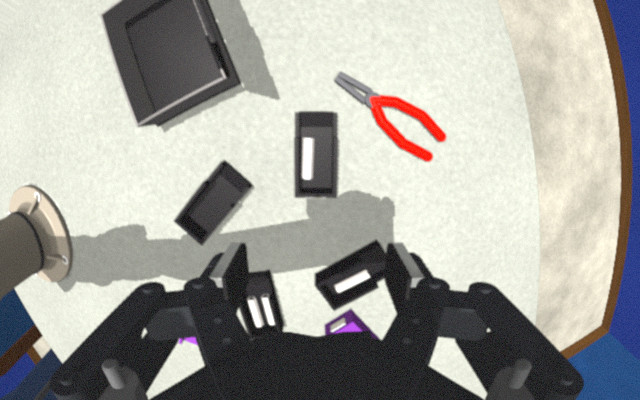

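The wrist view shows tray p straight ahead at (316,155) with one standoff, and three views agree on its pose to about 2 mm. Descending and gripping.

Request:
servo_tool:
  commands:
    - [0,0,0,0,6,-40,0.08]
    - [0,0,0,0,6,-80,0.08]
    - [0,0,0,0,6,-120,0.08]
    - [0,0,0,0,6,-160,0.08]
    - [0,0,0,0,6,-200,0.08]

```text
clock: 2.23
tcp_pos: [0.646, -0.0469, 0.1193]
orientation: [-2.535, -1.855, 0.0]
contact_force: [0.2, 0.8, -0.3]
grip_width: 0.0786
gripper_force: 0.0
```

Request:
servo_tool:
  commands:
    - [0,0,0,0,0,-30,0.08]
    - [0,0,0,0,0,-60,0.08]
    - [0,0,0,0,0,-85,0.08]
    - [0,0,0,0,0,-102,0.08]
    - [0,0,0,0,0,-109,0.08]

```text
clock: 2.65
tcp_pos: [0.6441, -0.0468, 0.0089]
orientation: [-2.532, -1.853, 0.006]
contact_force: [-0.3, -0.9, 0.8]
grip_width: 0.0788
gripper_force: 0.0
```

Request:
servo_tool:
  commands:
    - [0,0,0,0,0,0,0.08]
    - [0,0,0,0,0,0,1]
    - [0,0,0,0,0,0,1]
    - [0,0,0,0,0,0,1]
    - [0,0,0,0,0,0,1]

```text
clock: 3.07
tcp_pos: [0.6478, -0.0477, 0.014]
orientation: [2.534, 1.854, 0.004]
contact_force: [-0.6, -0.7, 6.1]
grip_width: 0.0585
gripper_force: 66.6
```

Request:
servo_tool:
  commands:
    - [0,0,0,0,0,0,1]
    - [0,0,0,0,0,10,1]
    - [0,0,0,0,0,30,1]
    - [0,0,0,0,0,60,1]
    - [0,0,0,0,0,90,1]

```text
clock: 3.48
tcp_pos: [0.6453, -0.0474, 0.103]
orientation: [-2.535, -1.854, 0.003]
contact_force: [0.3, 0.1, -2.3]
grip_width: 0.0589
gripper_force: 65.9
```

Request:
servo_tool:
  commands:
    - [0,0,5,-35,0,20,1]
    - [0,0,10,-75,0,44,1]
    - [0,0,16,-115,0,44,1]
    - [0,0,21.4,-152,0,44,1]
    - [0,0,21.4,-152,0,44,1]

```text
clock: 3.9
tcp_pos: [0.4835, -0.0484, 0.145]
orientation: [-2.138, -2.288, 0.009]
contact_force: [-1.5, -0.4, -4.0]
grip_width: 0.0591
gripper_force: 66.0
```

Request:
servo_tool:
  commands:
    - [0,0,0,0,30,0,1]
    - [0,0,0,0,65,0,1]
    - [0,0,0,0,100,0,1]
    - [0,0,0,0,130,0,1]
    - [0,0,0,0,140,0,1]

```text
clock: 4.32
tcp_pos: [0.4942, 0.0979, 0.1467]
orientation: [-2.14, -2.298, -0.003]
contact_force: [-0.6, 1.2, -0.9]
grip_width: 0.0588
gripper_force: 66.0
```

Request:
servo_tool:
  commands:
    - [0,0,0,0,0,0,1]
    - [0,0,0,0,0,0,1]
    - [0,0,0,0,0,0,1]

```text
clock: 4.57
tcp_pos: [0.4945, 0.0907, 0.1464]
orientation: [2.149, 2.291, -0.001]
contact_force: [-0.1, 0.1, -2.4]
grip_width: 0.0588
gripper_force: 66.0
```

```bash
python3 - <<'E'
from h import *
o,im,d=grab("scene"); cv2.imwrite("pics/s1.png",im); print(o["tcp_pos"],o["orientation"],np.degrees(o["joints"]).round(0))
print(fit(cloud("scene",d),im,(494,92),93.8,z0=.132))
E
```

```text
[0.49445721 0.09072445 0.14640943] [ 2.14938513e+00  2.29075450e+00 -1.10520063e-03] [-37.  18.  23. 118. -10.  45.  -4.]
(array([498. ,  79.1]), np.float32(87.1), array([106.8,  79.7], dtype=float32), array([-53.,  30.]))
```

View pics/s1.png

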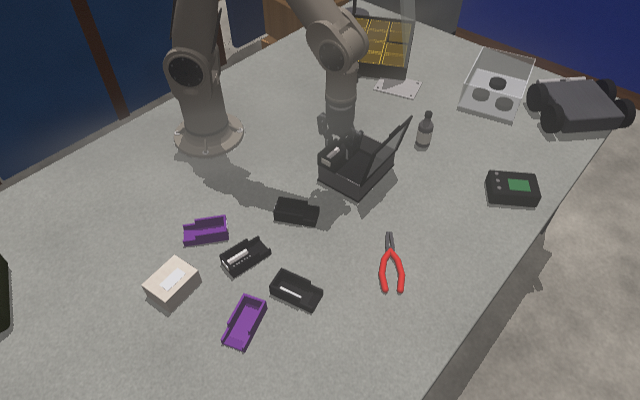

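Tray p is held level at the box's right side, around (345,150). Tipping now.

Request:
servo_tool:
  commands:
    - [-6,-0.4,0,0,0,0,1]
    - [-12,-0.8,0,0,0,0,1]
    - [-18,-1.2,0,0,0,0,1]
    - [-24,-1.6,0,0,0,0,1]
    - [-30,-2,0,0,0,0,1]

```text
clock: 5.03
tcp_pos: [0.4955, 0.0914, 0.1474]
orientation: [1.856, 1.975, -0.499]
contact_force: [0.1, 0.4, -3.2]
grip_width: 0.0587
gripper_force: 66.0
```

Request:
servo_tool:
  commands:
    - [-5,-0.3,0,0,0,0,1]
    - [-10,-0.7,0,0,0,0,1]
    - [-15,-1,0,0,0,0,1]
    - [-15,-1,0,0,0,0,1]
    - [-15,-1,0,0,0,0,1]

```text
clock: 5.45
tcp_pos: [0.4946, 0.0923, 0.1457]
orientation: [1.692, 1.808, -0.703]
contact_force: [1.4, -0.3, -1.0]
grip_width: 0.0589
gripper_force: 66.1
```

Request:
servo_tool:
  commands:
    - [0,0,0,0,0,0,1]
    - [0,0,0,0,0,0,1]
    - [0,0,0,0,0,0,1]
    - [0,0,0,0,0,0,1]
    - [0,0,0,0,0,0,1]

```text
clock: 5.87
tcp_pos: [0.4947, 0.0919, 0.1467]
orientation: [1.695, 1.807, -0.701]
contact_force: [-0.3, 0.3, -1.7]
grip_width: 0.0588
gripper_force: 66.1
```

```bash
python3 - <<'E'
from h import *
o,im,d=grab("scene"); 
o2,w,_=grab("wrist");print(o["tcp_pos"],R.from_rotvec(o["orientation"]).as_matrix()[:,0],np.degrees(o["joints"]).round(0))
a=cv2.resize(im[90:220,280:430],None,fx=2.6,fy=2.6);b=cv2.resize(w,(541,338));b=np.vstack([b]);a=a[:338,:250*1]
cv2.imwrite("pics/s2.png",cv2.convertScaleAbs(np.hstack([cv2.resize(im[90:220,290:400],(259,338)),b]),alpha=1.4))
E
```

```text
[0.49470172 0.09190608 0.14671208] [-0.04487629  0.70551952 -0.70726821] [-66.  36.  35. 112.  21.  62. -43.]
```

View pics/s2.png

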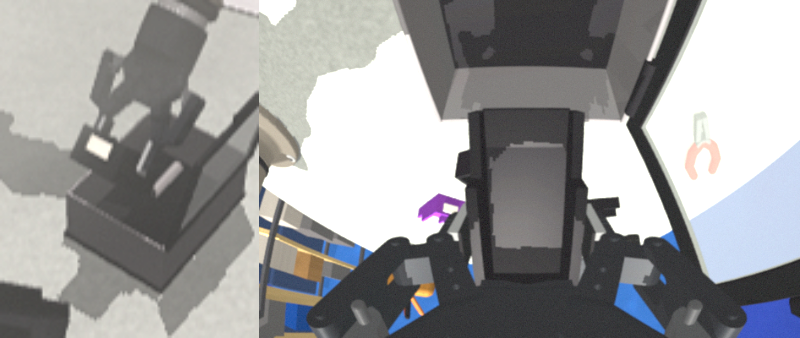

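The wrist view at (527,190) shows the tray empty, and the scene crop shows the bar inside the box at (168,177). I'll level the tray and carry it over tray e.

Request:
servo_tool:
  commands:
    - [7,0.5,0,0,0,0,1]
    - [14,1,0,0,0,0,1]
    - [21,1.4,0,0,0,0,1]
    - [28,1.9,0,0,0,0,1]
    - [35,2.3,0,0,0,0,1]

```text
clock: 6.38
tcp_pos: [0.4952, 0.0927, 0.1475]
orientation: [2.057, 2.198, -0.17]
contact_force: [-1.0, -0.1, -3.4]
grip_width: 0.0587
gripper_force: 66.0
```

Request:
servo_tool:
  commands:
    - [6,0.4,0,0,0,0,1]
    - [10,0.7,0,0,0,0,1]
    - [10,0.7,0,0,-35,0,1]
    - [10,0.7,0,0,-75,0,1]
    - [10,0.7,0,0,-110,0,1]

```text
clock: 6.8
tcp_pos: [0.4939, -0.0202, 0.1466]
orientation: [2.148, 2.293, -0.0]
contact_force: [0.7, -0.2, -1.8]
grip_width: 0.0592
gripper_force: 66.0
```

Request:
servo_tool:
  commands:
    - [0,0,-7,-5,-20,0,1]
    - [0,0,-14,-10,-40,0,1]
    - [0,0,-21,-15,-51,0,1]
    - [0,0,-28,-20,-51,0,1]
    - [0,0,-35,-20,-51,0,1]

```text
clock: 7.22
tcp_pos: [0.4728, -0.0702, 0.1462]
orientation: [-2.744, -1.528, 0.002]
contact_force: [-0.8, -0.3, -1.7]
grip_width: 0.059
gripper_force: 66.0
```

Request:
servo_tool:
  commands:
    - [0,0,-7,0,0,0,1]
    - [0,0,-14,0,0,0,1]
    - [0,0,-21,0,0,0,1]
    - [0,0,-29.3,0,0,-20,1]
    - [0,0,-29.3,0,0,-40,1]

```text
clock: 7.63
tcp_pos: [0.4754, -0.0686, 0.1067]
orientation: [3.04, 0.79, 0.004]
contact_force: [-0.1, -0.2, -1.1]
grip_width: 0.0588
gripper_force: 66.1
```

Request:
servo_tool:
  commands:
    - [0,0,0,0,0,-10,1]
    - [0,0,0,0,0,-20,1]
    - [0,0,0,0,0,-30,1]
    - [0,0,0,0,0,-30,1]
    - [0,0,0,0,0,-30,1]

```text
clock: 8.05
tcp_pos: [0.4744, -0.0688, 0.0762]
orientation: [-3.038, -0.799, 0.001]
contact_force: [-0.4, 0.2, -1.3]
grip_width: 0.0589
gripper_force: 66.0
```

Request:
servo_tool:
  commands:
    - [0,0,0,0,0,-10,1]
    - [0,0,0,0,0,-16,1]
    - [0,0,0,0,0,-21,1]
    - [0,0,0,0,0,-22,1]
    - [0,0,0,0,0,-22,1]

```text
clock: 8.47
tcp_pos: [0.4746, -0.0687, 0.0542]
orientation: [-3.038, -0.798, 0.0]
contact_force: [0.4, -0.0, -1.9]
grip_width: 0.0591
gripper_force: 66.0
```

Request:
servo_tool:
  commands:
    - [0,0,0,0,0,-1,1]
    - [0,0,0,0,0,-1,1]
    - [0,0,0,0,0,-1,1]

```text
clock: 8.72
tcp_pos: [0.4747, -0.0687, 0.054]
orientation: [-3.038, -0.798, -0.001]
contact_force: [-3.4, 0.9, 11.3]
grip_width: 0.0589
gripper_force: 67.5
```

Request:
servo_tool:
  commands:
    - [0,0,0,0,0,0,0.2]
    - [0,0,0,0,0,0,0.1]
    - [0,0,0,0,0,0,0.1]
    - [0,0,0,0,0,30,0.1]
    - [0,0,0,0,0,70,0.1]

```text
clock: 9.13
tcp_pos: [0.4722, -0.0686, 0.1218]
orientation: [-3.038, -0.799, 0.011]
contact_force: [1.8, 0.3, 0.4]
grip_width: 0.0768
gripper_force: 0.0
```

Request:
servo_tool:
  commands:
    - [0,0,0,0,-20,40,0.1]
    - [0,0,0,10,-60,80,0.1]
    - [0,0,0,30,-95,100,0.1]
    - [0,0,-5,55,-125,100,0.1]
    - [0,0,-10,80,-155,100,0.1]

```text
clock: 9.55
tcp_pos: [0.548, -0.2151, 0.2254]
orientation: [-3.097, -0.526, -0.008]
contact_force: [0.1, 0.2, 0.0]
grip_width: 0.0767
gripper_force: 0.0
```

```bash
python3 - <<'E'
from h import *
o,im,d=grab("scene"); p=cloud("scene",d); print(o["tcp_pos"],o["orientation"])
print("up",fit(p,im,(474,-69),29.5,z0=.04)); print("low side",fit(p,im,(474,-69),29.5,lo=.006,hi=.034))
print("q",fit(p,im,(649,-257),14)); print("s",fit(p,im,(475,-267),80))
o,t,d=grab("top"); p=cloud("top",d); print("top up",fit(p,t,(474,-69),29.5,z0=.04)); print("q",fit(p,t,(649,-257),14)); 
o,w,P=wcloud(); print("w up",fit(P,w,(474,-69),29.5,z0=.04)); print("q",fit(P,w,(649,-257),14))
cv2.imwrite("pics/s3.png",cv2.convertScaleAbs(np.hstack([cv2.resize(im[140:330,220:420],(400,380)),cv2.resize(t[140:290,220:380],(400,380))]),alpha=1.7))
E
```

```text
[ 0.54801313 -0.21505739  0.22535726] [-3.09711652 -0.52635494 -0.00791201]
up (array([475.8, -70.3]), np.float32(30.7), array([123.1,  64.9], dtype=float32), array([-62.,  24.]))
low side (array([489.4, -92.5]), np.float32(40.0), array([120.8,  26.5], dtype=float32), array([-58.,  19.]))
q (array([ 648.7, -256.7]), np.float32(13.3), array([122.5,  63.1], dtype=float32), array([-61.,  25.]))
s (array([ 475.1, -266.8]), np.float32(80.8), array([124.2,  65.4], dtype=float32), array([-62.,  23.]))
top up (array([ 451.2, -105.9]), np.float32(-6.5), array([73.4, 36.4], dtype=float32), array([-37.,  36.]))
q (array([ 652.4, -256.7]), np.float32(13.5), array([115.1,  61.5], dtype=float32), array([-58.,  21.]))
w up (array([476.5, -67.7]), np.float32(29.4), array([121.4,  62.3], dtype=float32), array([-60.,  23.]))
q (array([ 648.9, -255. ]), np.float32(13.9), array([123. ,  61.3], dtype=float32), array([-61.,  24.]))
```

View pics/s3.png

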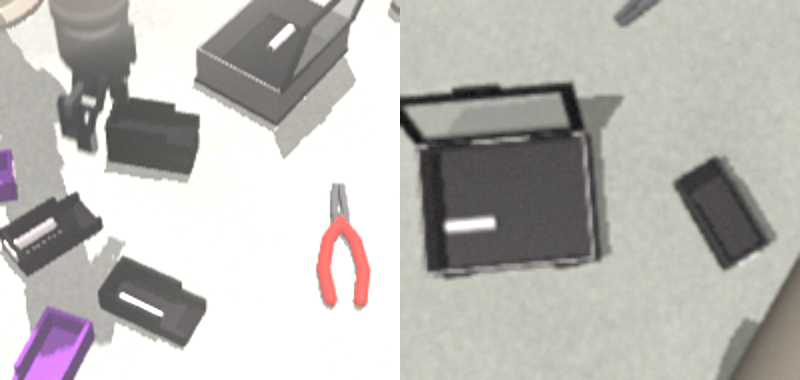

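Request:
servo_tool:
  commands:
    - [0,0,-3,40,-12,0,0.1]
    - [0,0,-5.6,75,-24,-20,0.1]
    - [0,0,-5.6,99,-31,-50,0.1]
    - [0,0,-5.6,99,-31,-90,0.1]
    - [0,0,-5.6,99,-31,-120,0.1]

```text
clock: 10.12
tcp_pos: [0.6454, -0.2427, 0.0991]
orientation: [-3.117, -0.383, 0.003]
contact_force: [-0.2, 0.4, 0.1]
grip_width: 0.0769
gripper_force: 0.0
```

Request:
servo_tool:
  commands:
    - [0,0,0,0,0,-25,0.1]
    - [0,0,0,0,0,-50,0.1]
    - [0,0,0,0,0,-70,0.1]
    - [0,0,0,0,0,-83,0.1]
    - [0,0,0,0,0,-88,0.1]

```text
clock: 10.53
tcp_pos: [0.6496, -0.2607, 0.0249]
orientation: [3.095, 0.366, 0.021]
contact_force: [-6.7, -22.0, 51.9]
grip_width: 0.0767
gripper_force: 27.6
```

Request:
servo_tool:
  commands:
    - [0,0,0,0,0,0,0.1]
    - [0,0,0,0,0,0,0.1]
    - [0,0,0,0,0,0,1]
    - [0,0,0,0,0,0,1]
    - [0,0,0,0,0,0,1]

```text
clock: 10.95
tcp_pos: [0.6479, -0.2527, 0.0218]
orientation: [3.109, 0.369, 0.015]
contact_force: [-0.1, 1.8, -1.3]
grip_width: 0.0466
gripper_force: 0.0
```

Request:
servo_tool:
  commands:
    - [0,0,0,0,0,0,1]
    - [0,0,0,0,0,0,1]
    - [0,0,0,0,0,15,1]
    - [0,0,0,0,0,45,1]
    - [0,0,0,0,0,85,1]

```text
clock: 11.37
tcp_pos: [0.6428, -0.2415, 0.0968]
orientation: [-3.114, -0.381, 0.012]
contact_force: [0.2, 1.2, -0.7]
grip_width: 0.0041
gripper_force: 62.7
```

A finger came down on tray q because the earlier rate-limited rows left the commanded pose short. I'll lift, open and look.

Request:
servo_tool:
  commands:
    - [0,0,0,0,0,40,0.1]
    - [0,0,0,0,0,80,0.1]
    - [0,0,0,-20,0,120,0.1]
    - [0,0,0,-20,0,120,0.1]
    - [0,0,0,-20,0,120,0.1]

```text
clock: 11.78
tcp_pos: [0.6256, -0.2447, 0.2227]
orientation: [3.118, 0.379, 0.006]
contact_force: [-1.2, -0.0, -0.1]
grip_width: 0.0643
gripper_force: 0.0
```

```bash
python3 - <<'E'
from h import *
o,im,d=grab("scene"); p=cloud("scene",d); print(o["tcp_pos"],o["orientation"],o["contact_force"])
print("q",fit(p,im,(649,-257),14)); print("s",fit(p,im,(475,-267),80))
o,w,P=wcloud(); print("q",fit(P,w,(649,-257),14))
cv2.imwrite("pics/s4.png",cv2.convertScaleAbs(np.hstack([cv2.resize(im[180:370,170:370],(400,380)),cv2.resize(w,(400,380))]),alpha=1.5))
E
```

```text
[ 0.62562953 -0.24473407  0.22267028] [3.11788885 0.37860203 0.00610932] [-1.17333622 -0.03175254 -0.13657229]
q (array([ 654.7, -274.1]), np.float32(17.9), array([122.7,  63.7], dtype=float32), array([-61.,  24.]))
s (array([ 475. , -267.7]), np.float32(81.9), array([123.9,  65. ], dtype=float32), array([-62.,  24.]))
q (array([ 655.3, -272.3]), np.float32(17.5), array([123.4,  61.2], dtype=float32), array([-62.,  24.]))
```

View pics/s4.png

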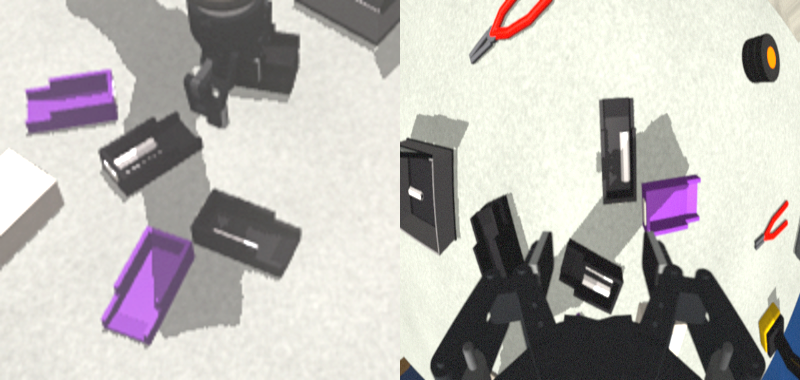

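Tray q was only shoved to about (655,-273) with yaw 17.7°. It is flat and its standoff is still inside. I'll re-align above it and check the settled pose before descending.

Request:
servo_tool:
  commands:
    - [0,0,3.9,36,-26,-40,0.1]
    - [0,0,3.9,36,-26,-80,0.1]
    - [0,0,3.9,36,-26,-110,0.1]
    - [0,0,3.9,36,-26,-110,0.1]
    - [0,0,3.9,36,-26,-110,0.1]

```text
clock: 12.3
tcp_pos: [0.6591, -0.2687, 0.1053]
orientation: [-3.1, -0.485, 0.012]
contact_force: [-0.1, -0.8, 0.7]
grip_width: 0.0767
gripper_force: 0.0
```

Request:
servo_tool:
  commands:
    - [0,0,0,0,0,0,0.1]
    - [0,0,0,0,0,0,0.1]
    - [0,0,0,0,0,0,0.1]

```text
clock: 12.55
tcp_pos: [0.6627, -0.271, 0.1123]
orientation: [3.102, 0.485, 0.005]
contact_force: [-0.3, 0.9, 0.7]
grip_width: 0.0772
gripper_force: 0.0
```

Aligned at (663,-271), ψ 17.8°. Descending.

Request:
servo_tool:
  commands:
    - [0,0,0,0,0,-30,0.1]
    - [0,0,0,0,0,-60,0.1]
    - [0,0,0,0,0,-80,0.1]
    - [0,0,0,0,0,-92,0.1]
    - [0,0,0,0,0,-98,0.1]

```text
clock: 12.97
tcp_pos: [0.6614, -0.27, 0.0112]
orientation: [-3.103, -0.485, 0.0]
contact_force: [-0.7, -0.4, 0.3]
grip_width: 0.0771
gripper_force: 0.0
```

Request:
servo_tool:
  commands:
    - [0,0,0,0,0,0,0.1]
    - [0,0,0,0,0,0,0.1]
    - [0,0,0,0,0,0,0.1]

```text
clock: 13.22
tcp_pos: [0.6626, -0.2712, 0.0135]
orientation: [3.102, 0.485, 0.004]
contact_force: [-0.2, -0.5, -0.1]
grip_width: 0.0769
gripper_force: 0.0
```

Request:
servo_tool:
  commands:
    - [0,0,0,0,0,0,1]
    - [0,0,0,0,0,0,1]
    - [0,0,0,0,0,0,1]
    - [0,0,0,0,0,0,1]
    - [0,0,0,0,0,0,1]

```text
clock: 13.63
tcp_pos: [0.6625, -0.271, 0.0133]
orientation: [3.103, 0.485, 0.004]
contact_force: [0.1, 0.5, 5.6]
grip_width: 0.059
gripper_force: 66.6
```

Request:
servo_tool:
  commands:
    - [0,0,0,0,0,10,1]
    - [0,0,0,0,0,35,1]
    - [0,0,0,0,0,70,1]
    - [0,0,0,0,0,105,1]
    - [0,0,0,0,0,130,1]

```text
clock: 14.05
tcp_pos: [0.6619, -0.2711, 0.1452]
orientation: [3.103, 0.484, 0.003]
contact_force: [0.9, -0.3, -0.9]
grip_width: 0.0592
gripper_force: 65.7
```

Request:
servo_tool:
  commands:
    - [0,0,0,0,0,0,1]
    - [0,0,0,0,0,0,1]
    - [0,0,0,0,0,0,1]

```text
clock: 14.3
tcp_pos: [0.6608, -0.2697, 0.1409]
orientation: [-3.103, -0.485, 0.002]
contact_force: [-0.3, 0.2, -2.9]
grip_width: 0.059
gripper_force: 65.6
```

Request:
servo_tool:
  commands:
    - [0,0,7,-26,26,0,1]
    - [0,0,14,-52,52,0,1]
    - [0,0,21,-78,78,0,1]
    - [0,0,28,-104,104,0,1]
    - [0,0,35,-130,130,0,1]

```text
clock: 14.72
tcp_pos: [0.5287, -0.1388, 0.1398]
orientation: [-2.808, -1.404, 0.005]
contact_force: [0.2, 0.1, -1.0]
grip_width: 0.0593
gripper_force: 65.8
```

Request:
servo_tool:
  commands:
    - [0,0,7,-20,30,2,1]
    - [0,0,14,-37,60,4,1]
    - [0,0,21,-37,90,4,1]
    - [0,0,28,-37,120,4,1]
    - [0,0,35,-37,120,4,1]

```text
clock: 15.13
tcp_pos: [0.493, -0.0134, 0.1442]
orientation: [-2.245, -2.191, 0.001]
contact_force: [0.6, 0.0, -2.8]
grip_width: 0.0588
gripper_force: 65.9
```

Request:
servo_tool:
  commands:
    - [0,0,6,0,30,0,1]
    - [0,0,6,0,65,0,1]
    - [0,0,6,0,95,0,1]
    - [0,0,6,0,110,0,1]
    - [0,0,6,0,117,0,1]

```text
clock: 15.55
tcp_pos: [0.4931, 0.0996, 0.1442]
orientation: [-2.141, -2.297, 0.003]
contact_force: [0.0, -0.3, -2.7]
grip_width: 0.0591
gripper_force: 65.8
```

Request:
servo_tool:
  commands:
    - [0,0,0,0,0,0,1]
    - [0,0,0,0,0,0,1]
    - [0,0,0,0,0,0,1]
    - [0,0,0,0,0,0,1]

```text
clock: 15.88
tcp_pos: [0.4943, 0.0947, 0.1454]
orientation: [2.15, 2.29, -0.001]
contact_force: [-0.4, -0.0, -1.3]
grip_width: 0.0591
gripper_force: 65.8
```

Request:
servo_tool:
  commands:
    - [-6,-0.4,0,0,0,0,1]
    - [-12,-0.8,0,0,0,0,1]
    - [-18,-1.2,0,0,0,0,1]
    - [-24,-1.6,0,0,0,0,1]
    - [-30,-2,0,0,0,0,1]

```text
clock: 16.3
tcp_pos: [0.4953, 0.0961, 0.1466]
orientation: [1.855, 1.976, -0.498]
contact_force: [0.3, -0.2, -2.3]
grip_width: 0.0587
gripper_force: 65.8
```

Request:
servo_tool:
  commands:
    - [-5,-0.3,0,0,0,0,1]
    - [-10,-0.7,0,0,0,0,1]
    - [-15,-1,0,0,0,0,1]
    - [-15,-1,0,0,0,0,1]
    - [-15,-1,0,0,0,0,1]

```text
clock: 16.72
tcp_pos: [0.4945, 0.0968, 0.1449]
orientation: [1.692, 1.809, -0.702]
contact_force: [0.3, 0.1, -1.2]
grip_width: 0.0587
gripper_force: 65.9
```

Request:
servo_tool:
  commands:
    - [0,0,0,0,0,0,1]
    - [0,0,0,0,0,0,1]
    - [0,0,0,0,0,0,1]
    - [0,0,0,0,0,0,1]
    - [0,0,0,0,0,0,1]

```text
clock: 17.13
tcp_pos: [0.4946, 0.096, 0.146]
orientation: [1.695, 1.807, -0.701]
contact_force: [1.0, 0.1, -1.5]
grip_width: 0.0592
gripper_force: 65.9
```

Request:
servo_tool:
  commands:
    - [7,0.5,0,0,0,0,1]
    - [14,1,0,0,0,0,1]
    - [21,1.4,0,0,0,0,1]
    - [28,1.9,0,0,0,0,1]
    - [35,2.3,0,0,0,0,1]

```text
clock: 17.55
tcp_pos: [0.4951, 0.0967, 0.1469]
orientation: [2.058, 2.198, -0.17]
contact_force: [-0.3, -0.5, -2.7]
grip_width: 0.059
gripper_force: 65.9
```

Request:
servo_tool:
  commands:
    - [6,0.4,0,0,0,0,1]
    - [10,0.7,0,0,0,0,1]
    - [10,0.7,0,0,0,0,1]
    - [10,0.7,0,0,0,0,1]
    - [10,0.7,0,0,0,0,1]

```text
clock: 17.97
tcp_pos: [0.4942, 0.0972, 0.1454]
orientation: [2.146, 2.293, -0.003]
contact_force: [1.4, -0.0, -1.1]
grip_width: 0.0588
gripper_force: 65.9
```

```bash
python3 - <<'E'
from h import *
o,w,P=wcloud(); print(o["tcp_pos"],o["orientation"]); o,im,d=grab("scene")
cv2.imwrite("pics/s5.png",cv2.convertScaleAbs(np.hstack([cv2.resize(im[60:310,220:440],(400,380)),cv2.resize(w,(400,380))]),alpha=1.5))
E
```

```text
[0.49422043 0.09717849 0.14541498] [ 2.14588924  2.2934895  -0.00272538]
```

View pics/s5.png

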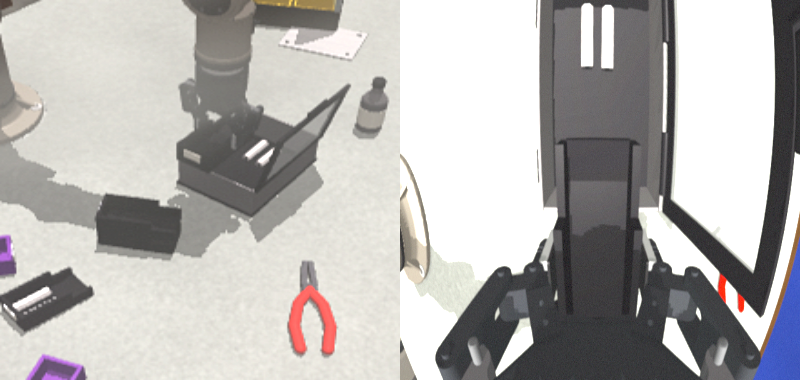

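The wrist view shows tray q empty and both bars on the box floor at (587,37) and (607,37). Stacking it on the pile.

Request:
servo_tool:
  commands:
    - [0,0,0,0,-35,0,1]
    - [0,0,0,0,-75,0,1]
    - [0,0,-5,-5,-110,0,1]
    - [0,0,-12,-10,-140,0,1]
    - [0,0,-19,-13.5,-161.5,0,1]

```text
clock: 18.48
tcp_pos: [0.4803, -0.0667, 0.1454]
orientation: [2.501, 1.9, -0.003]
contact_force: [0.4, 1.3, -2.1]
grip_width: 0.0587
gripper_force: 65.8
```

Request:
servo_tool:
  commands:
    - [0,0,-7,0,0,0,1]
    - [0,0,-14,0,0,0,1]
    - [0,0,-21,0,0,0,1]
    - [0,0,-28,0,0,0,1]
    - [0,0,-35,0,0,0,1]

```text
clock: 18.9
tcp_pos: [0.4812, -0.0634, 0.1453]
orientation: [2.955, 1.064, -0.002]
contact_force: [-0.9, 0.1, -1.5]
grip_width: 0.0588
gripper_force: 65.8
```

Request:
servo_tool:
  commands:
    - [0,0,-7,0,0,-15,1]
    - [0,0,-10.3,0,0,-30,1]
    - [0,0,-10.3,0,0,-35,1]
    - [0,0,-10.3,0,0,-35,1]
    - [0,0,-10.3,0,0,-35,1]

```text
clock: 19.32
tcp_pos: [0.4811, -0.0643, 0.1105]
orientation: [3.037, 0.804, -0.002]
contact_force: [0.1, 0.8, -1.3]
grip_width: 0.0587
gripper_force: 65.8
```

Request:
servo_tool:
  commands:
    - [0,0,0,0,0,0,1]
    - [0,0,0,0,0,0,1]

```text
clock: 19.48
tcp_pos: [0.4815, -0.0649, 0.1112]
orientation: [3.038, 0.8, 0.002]
contact_force: [0.8, 0.7, -2.4]
grip_width: 0.059
gripper_force: 65.8
```

Request:
servo_tool:
  commands:
    - [0,0,0,-0.5,0,-8,1]
    - [0,0,0,-0.5,0,-14,1]
    - [0,0,0,-0.5,0,-17,1]
    - [0,0,0,-0.5,0,-18,1]
    - [0,0,0,-0.5,0,-18,1]

```text
clock: 19.9
tcp_pos: [0.4803, -0.0649, 0.0932]
orientation: [-3.037, -0.798, 0.001]
contact_force: [-3.9, 2.4, 15.1]
grip_width: 0.0587
gripper_force: 68.0
```

Request:
servo_tool:
  commands:
    - [0,0,0,0,0,0,1]
    - [0,0,0,0,0,0,1]

```text
clock: 20.07
tcp_pos: [0.4803, -0.0649, 0.0931]
orientation: [-3.037, -0.798, 0.001]
contact_force: [-5.3, 1.6, 14.7]
grip_width: 0.0591
gripper_force: 68.0
```

Request:
servo_tool:
  commands:
    - [0,0,0,0,0,0,0.2]
    - [0,0,0,0,0,0,0.1]
    - [0,0,0,0,0,0,0.1]
    - [0,0,0,0,0,35,0.1]
    - [0,0,0,0,0,75,0.1]

```text
clock: 20.48
tcp_pos: [0.4782, -0.0651, 0.1663]
orientation: [3.038, 0.798, -0.011]
contact_force: [0.3, 0.5, 1.1]
grip_width: 0.0768
gripper_force: 0.0
```

Request:
servo_tool:
  commands:
    - [0,0,0,0,-20,35,0.1]
    - [0,0,7,0,-55,60,0.1]
    - [0,0,14,0,-90,70,0.1]
    - [0,0,21,0,-120,70,0.1]
    - [0,0,28,0,-150,70,0.1]

```text
clock: 20.9
tcp_pos: [0.481, -0.2146, 0.2387]
orientation: [2.761, 1.497, 0.004]
contact_force: [0.8, 0.0, -0.8]
grip_width: 0.0767
gripper_force: 0.0
```

Request:
servo_tool:
  commands:
    - [0,0,7,-5,-35,0,0.1]
    - [0,0,14,-5,-50,0,0.1]
    - [0,0,22,-5,-50,0,0.1]
    - [0,0,22,-5,-50,0,0.1]
    - [0,0,22,-5,-50,0,0.1]

```text
clock: 21.32
tcp_pos: [0.4754, -0.2629, 0.2373]
orientation: [-2.433, -1.986, 0.0]
contact_force: [-0.1, 0.0, 0.6]
grip_width: 0.0767
gripper_force: 0.0
```

Request:
servo_tool:
  commands:
    - [0,0,0,0,0,0,0.1]
    - [0,0,0,0,0,0,0.1]
    - [0,0,0,0,0,0,0.1]

```text
clock: 21.57
tcp_pos: [0.4758, -0.2622, 0.2375]
orientation: [-2.431, -1.989, -0.0]
contact_force: [0.5, 0.3, 0.8]
grip_width: 0.0768
gripper_force: 0.0
```

```bash
python3 - <<'E'
from h import *
o,im,d=grab("scene"); p=cloud("scene",d); a=o["orientation"];print(o["tcp_pos"],2*np.degrees(np.arctan2(a[1],a[0])))
print("up",fit(p,im,(475,-69),29.5,z0=.08)); print("s",fit(p,im,(475,-267),80))
o,w,P=wcloud(); print("w s",fit(P,w,(475,-267),80),"up",fit(P,w,(475,-69),29.5,z0=.08))
o,t,d=grab("top"); p=cloud("top",d);print("top up",fit(p,t,(475,-69),29.5,z0=.08))
cv2.imwrite("pics/s6.png",cv2.convertScaleAbs(np.hstack([cv2.resize(im[140:340,160:380],(400,380)),cv2.resize(w,(400,380))]),alpha=1.5))
E
```

```text
[ 0.47581756 -0.26221544  0.2375075 ] -281.41805225235186
up (array([473.5, -70.4]), np.float32(29.6), array([122.1,  66.9], dtype=float32), array([-61.,  25.]))
s (array([ 475.3, -267.1]), np.float32(80.7), array([124.2,  64.8], dtype=float32), array([-62.,  22.]))
w s (array([ 475.3, -265.6]), np.float32(80.6), array([123.1,  60.8], dtype=float32), array([-62.,  25.])) up (array([456.6, -78. ]), np.float32(29.3), array([83.9, 61.6], dtype=float32), array([-42.,  23.]))
top up (array([477.2, -95.4]), np.float32(8.7), array([122.5,  41.9], dtype=float32), array([-61.,  31.]))
```

View pics/s6.png

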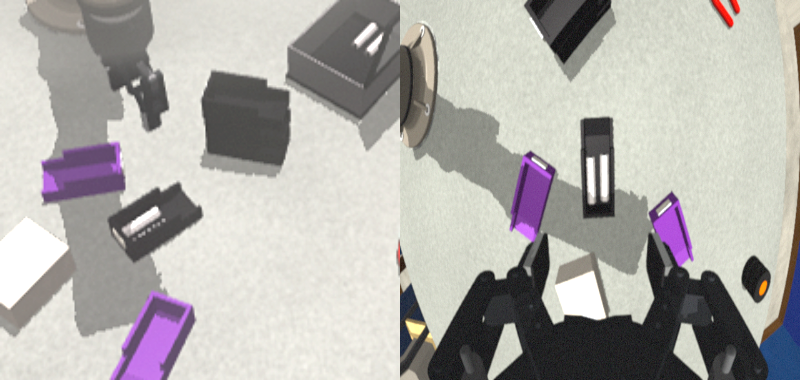

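Both remaining views are fine: the pile is square at (247,115), and s at (597,167) in the wrist view holds two bars. Descending on s.

Request:
servo_tool:
  commands:
    - [0,0,2,-1,-4,-35,0.1]
    - [0,0,2,-1,-4,-70,0.1]
    - [0,0,2,-1,-4,-105,0.1]
    - [0,0,2,-1,-4,-130,0.1]
    - [0,0,2,-1,-4,-150,0.1]

```text
clock: 22.13
tcp_pos: [0.4736, -0.2663, 0.0853]
orientation: [-2.394, -2.03, 0.002]
contact_force: [-0.1, 0.7, -0.3]
grip_width: 0.0767
gripper_force: 0.0
```

Request:
servo_tool:
  commands:
    - [0,0,0,0,0,0,0.1]
    - [0,0,0,0,0,0,0.1]
    - [0,0,0,0,0,0,0.1]

```text
clock: 22.38
tcp_pos: [0.4753, -0.2676, 0.0888]
orientation: [2.395, 2.03, 0.001]
contact_force: [-0.2, 0.3, 1.4]
grip_width: 0.0769
gripper_force: 0.0
```

Request:
servo_tool:
  commands:
    - [0,0,0,0,0,-25,0.1]
    - [0,0,0,0,0,-50,0.1]
    - [0,0,0,0,0,-65,0.1]
    - [0,0,0,0,0,-75,0.1]
    - [0,0,0,0,0,-75,0.1]

```text
clock: 22.8
tcp_pos: [0.4746, -0.2669, 0.0123]
orientation: [-2.396, -2.032, 0.0]
contact_force: [-1.0, -0.8, 0.0]
grip_width: 0.0767
gripper_force: 0.0
```

Request:
servo_tool:
  commands:
    - [0,0,0,0,0,0,0.1]
    - [0,0,0,0,0,0,0.1]
    - [0,0,0,0,0,0,1]
    - [0,0,0,0,0,0,1]
    - [0,0,0,0,0,0,1]

```text
clock: 23.22
tcp_pos: [0.4755, -0.2675, 0.0141]
orientation: [2.395, 2.03, 0.002]
contact_force: [-0.3, 2.5, 7.9]
grip_width: 0.0591
gripper_force: 64.2
```

Request:
servo_tool:
  commands:
    - [0,0,0,0,0,0,1]
    - [0,0,0,0,0,0,1]
    - [0,0,0,0,0,0,1]

```text
clock: 23.47
tcp_pos: [0.4755, -0.2675, 0.0141]
orientation: [2.395, 2.03, 0.002]
contact_force: [-1.5, 0.4, 7.5]
grip_width: 0.0592
gripper_force: 64.2
```

Request:
servo_tool:
  commands:
    - [0,0,0,0,0,10,1]
    - [0,0,0,0,0,35,1]
    - [0,0,0,0,0,70,1]
    - [0,0,0,0,0,110,1]
    - [0,0,0,0,0,145,1]

```text
clock: 23.88
tcp_pos: [0.4739, -0.2672, 0.16]
orientation: [-2.397, -2.031, 0.001]
contact_force: [1.5, -0.6, -2.6]
grip_width: 0.0589
gripper_force: 65.5
```

Request:
servo_tool:
  commands:
    - [0,0,0,0,0,20,1]
    - [0,0,0,0,0,20,1]
    - [0,0,0,0,0,20,1]
    - [0,0,0,0,0,20,1]

```text
clock: 24.22
tcp_pos: [0.4737, -0.2663, 0.1768]
orientation: [-2.394, -2.031, 0.001]
contact_force: [-0.8, -0.7, -3.5]
grip_width: 0.0592
gripper_force: 65.5
```

Request:
servo_tool:
  commands:
    - [0,0,3,5,35,0,1]
    - [0,0,6,8,72,0,1]
    - [0,0,9,11,110,0,1]
    - [0,0,12,14,148,0,1]
    - [0,0,13.2,17,186,0,1]

```text
clock: 24.63
tcp_pos: [0.4899, -0.0793, 0.1759]
orientation: [-2.143, -2.294, 0.004]
contact_force: [1.2, 0.3, -2.7]
grip_width: 0.0591
gripper_force: 65.5
```

Request:
servo_tool:
  commands:
    - [0,0,0,3,38,0,1]
    - [0,0,0,3,76,0,1]
    - [0,0,0,3,114,0,1]
    - [0,0,0,3,150,0,1]
    - [0,0,0,3,172,0,1]

```text
clock: 25.05
tcp_pos: [0.4928, 0.0952, 0.1758]
orientation: [-2.14, -2.296, 0.004]
contact_force: [-0.4, -0.3, -2.4]
grip_width: 0.0593
gripper_force: 65.5
```

Request:
servo_tool:
  commands:
    - [0,0,0,0,0,-10,1]
    - [0,0,0,0,0,-25,1]
    - [0,0,0,0,0,-31,1]
    - [0,0,0,0,0,-31,1]
    - [0,0,0,0,0,-31,1]

```text
clock: 25.47
tcp_pos: [0.4938, 0.0898, 0.1457]
orientation: [-2.148, -2.292, 0.004]
contact_force: [-0.1, 0.1, -2.7]
grip_width: 0.0591
gripper_force: 65.4
```

Request:
servo_tool:
  commands:
    - [0,0,0,0,0,0,1]
    - [0,0,0,0,0,0,1]
    - [0,0,0,0,0,0,1]

```text
clock: 25.72
tcp_pos: [0.495, 0.0907, 0.1471]
orientation: [2.147, 2.293, 0.001]
contact_force: [-0.1, -0.4, -2.1]
grip_width: 0.0591
gripper_force: 65.4
```

Request:
servo_tool:
  commands:
    - [-6,-0.4,0,0,0,0,1]
    - [-12,-0.8,0,0,0,0,1]
    - [-18,-1.2,0,0,0,0,1]
    - [-24,-1.6,0,0,0,0,1]
    - [-30,-2,0,0,0,0,1]

```text
clock: 26.13
tcp_pos: [0.4955, 0.092, 0.1478]
orientation: [1.853, 1.979, -0.496]
contact_force: [-0.7, -0.8, -3.9]
grip_width: 0.0586
gripper_force: 65.5
```

Request:
servo_tool:
  commands:
    - [-5,-0.3,0,0,0,0,1]
    - [-10,-0.7,0,0,0,0,1]
    - [-15,-1,0,0,0,0,1]
    - [-15,-1,0,0,0,0,1]
    - [-15,-1,0,0,0,0,1]

```text
clock: 26.55
tcp_pos: [0.4947, 0.0922, 0.146]
orientation: [1.69, 1.811, -0.701]
contact_force: [0.0, -0.8, -1.8]
grip_width: 0.059
gripper_force: 65.6
```

Request:
servo_tool:
  commands:
    - [0,0,0,0,0,0,1]
    - [0,0,0,0,0,0,1]
    - [0,0,0,0,0,0,1]
    - [0,0,0,0,0,0,1]
    - [0,0,0,0,0,0,1]

```text
clock: 26.97
tcp_pos: [0.4947, 0.0904, 0.147]
orientation: [1.695, 1.808, -0.701]
contact_force: [-0.6, 0.8, -0.6]
grip_width: 0.0588
gripper_force: 65.6
```

Request:
servo_tool:
  commands:
    - [7,0.5,0,0,0,0,1]
    - [14,1,0,0,0,0,1]
    - [21,1.4,0,0,0,0,1]
    - [28,1.9,0,0,0,0,1]
    - [35,2.3,0,0,0,0,1]

```text
clock: 27.38
tcp_pos: [0.4952, 0.091, 0.1479]
orientation: [2.058, 2.198, -0.17]
contact_force: [0.1, 0.9, -2.7]
grip_width: 0.0587
gripper_force: 65.6
```

Request:
servo_tool:
  commands:
    - [6,0.4,0,0,0,0,1]
    - [10,0.7,0,0,0,0,1]
    - [10,0.7,0,0,0,0,1]
    - [10,0.7,0,0,0,0,1]
    - [10,0.7,0,0,0,0,1]

```text
clock: 27.8
tcp_pos: [0.4943, 0.0915, 0.1464]
orientation: [2.145, 2.294, -0.003]
contact_force: [0.6, 0.6, -1.8]
grip_width: 0.0592
gripper_force: 65.6
```

```bash
python3 - <<'E'
from h import *
o,w,P=wcloud(); print(o["tcp_pos"],o["orientation"]); o,im,d=grab("scene")
cv2.imwrite("pics/s7.png",cv2.convertScaleAbs(np.hstack([cv2.resize(im[60:310,220:440],(400,380)),cv2.resize(w,(400,380))]),alpha=1.5))
E
```

```text
[0.49429106 0.09148537 0.14641208] [ 2.14524243  2.29408246 -0.00290979]
```

View pics/s7.png

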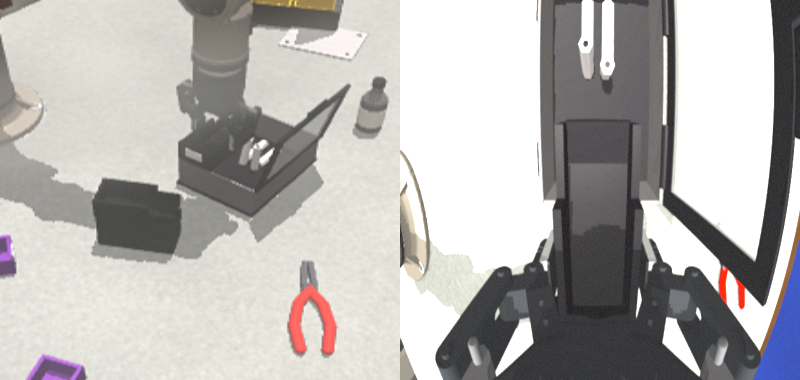

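Tray s is empty, and all four bars are in the box, two lying on two at (587..607,40). Lifting and stacking.

Request:
servo_tool:
  commands:
    - [0,0,0,0,0,35,1]
    - [0,0,0,0,-20,45,1]
    - [0,0,0,0,-55,45,1]
    - [0,0,-5,0,-90,45,1]
    - [0,0,-10,-10,-125,45,1]

```text
clock: 28.32
tcp_pos: [0.4862, -0.0335, 0.1919]
orientation: [2.336, 2.097, 0.0]
contact_force: [2.2, -0.4, -1.7]
grip_width: 0.0585
gripper_force: 66.1
```

Request:
servo_tool:
  commands:
    - [0,0,-7,-11,-35,0,1]
    - [0,0,-14,-11,-36,0,1]
    - [0,0,-21,-11,-36,0,1]
    - [0,0,-28,-11,-36,0,1]
    - [0,0,-35,-11,-36,0,1]

```text
clock: 28.73
tcp_pos: [0.4737, -0.0689, 0.1913]
orientation: [2.863, 1.292, -0.002]
contact_force: [0.6, 0.8, -1.6]
grip_width: 0.0589
gripper_force: 66.1
```

Request:
servo_tool:
  commands:
    - [0,0,-7,0,0,0,1]
    - [0,0,-14,0,0,-15,1]
    - [0,0,-19.3,0,0,-30,1]
    - [0,0,-19.3,0,0,-40,1]
    - [0,0,-19.3,0,0,-40,1]

```text
clock: 29.15
tcp_pos: [0.4723, -0.0687, 0.1496]
orientation: [3.036, 0.808, -0.007]
contact_force: [-0.3, 0.3, -1.1]
grip_width: 0.0589
gripper_force: 66.0
```

Request:
servo_tool:
  commands:
    - [0,0,0,0,0,0,1]
    - [0,0,0,0,0,0,1]
    - [0,0,0,0,0,0,1]

```text
clock: 29.4
tcp_pos: [0.4741, -0.07, 0.1523]
orientation: [3.038, 0.802, 0.002]
contact_force: [-0.1, -0.4, -1.8]
grip_width: 0.0591
gripper_force: 66.0
```

Request:
servo_tool:
  commands:
    - [0,0,0,-1,1,-7,1]
    - [0,0,0,-1,1,-13,1]
    - [0,0,0,-1,1,-17,1]
    - [0,0,0,-1,1,-18,1]
    - [0,0,0,-1,1,-18.5,1]

```text
clock: 29.82
tcp_pos: [0.4728, -0.069, 0.134]
orientation: [-3.036, -0.799, 0.0]
contact_force: [-7.2, 3.1, 24.6]
grip_width: 0.0589
gripper_force: 69.1
```

Request:
servo_tool:
  commands:
    - [0,0,0,0,0,0,1]
    - [0,0,0,0,0,0,1]

```text
clock: 29.98
tcp_pos: [0.4727, -0.0691, 0.134]
orientation: [-3.037, -0.799, -0.0]
contact_force: [-5.7, 1.8, 18.5]
grip_width: 0.0587
gripper_force: 68.7
```

Request:
servo_tool:
  commands:
    - [0,0,0,0,0,1,1]
    - [0,0,0,0,0,1,0.1]
    - [0,0,0,0,0,1,0.1]
    - [0,0,0,0,0,1,0.1]
    - [0,0,0,0,0,30,0.1]

```text
clock: 30.4
tcp_pos: [0.4695, -0.0685, 0.1597]
orientation: [-3.037, -0.8, 0.013]
contact_force: [0.7, 0.9, -0.3]
grip_width: 0.077
gripper_force: 0.0
```

Request:
servo_tool:
  commands:
    - [0,0,0,0,0,40,0.1]
    - [0,0,0,0,0,80,0.1]
    - [0,0,0,0,0,120,0.1]
    - [0,0,7,35,0,150,0.1]
    - [0,0,14,70,0,150,0.1]

```text
clock: 30.82
tcp_pos: [0.5447, -0.0694, 0.3199]
orientation: [-2.914, -1.171, -0.019]
contact_force: [1.4, 0.6, 0.7]
grip_width: 0.077
gripper_force: 0.0
```

Request:
servo_tool:
  commands:
    - [0,0,7,40,0,0,0.5]
    - [0,0,14,80,0,0,1]
    - [0,0,21,120,0,0,1]
    - [0,0,28,160,0,0,1]
    - [0,0,35,160,0,0,1]

```text
clock: 31.23
tcp_pos: [0.7079, -0.067, 0.3084]
orientation: [-2.424, -1.999, 0.005]
contact_force: [-0.7, 1.4, -0.9]
grip_width: 0.0159
gripper_force: 0.0
```

Request:
servo_tool:
  commands:
    - [0,0,0,0,0,0,1]
    - [0,0,0,0,0,0,1]
    - [0,0,0,0,0,0,1]

```text
clock: 31.48
tcp_pos: [0.7016, -0.0697, 0.3134]
orientation: [-2.437, -1.982, 0.0]
contact_force: [-0.9, -0.0, 1.5]
grip_width: -0.0002
gripper_force: 0.0
```

```bash
python3 - <<'E'
from h import *
o,im,d=grab("scene"); p=cloud("scene",d); a=o["orientation"];print(o["tcp_pos"],2*np.degrees(np.arctan2(a[1],a[0])),np.degrees(o["joints"]).round())
print("up",fit(p,im,(474,-69),29.5,z0=.12))
o,t,d=grab("top"); p=cloud("top",d)
q=p[165:200,205:310].reshape(-1,3); q=q[(q[:,2]>.08)&(q[:,2]<.26)&(q[:,1]>.07)&(q[:,1]<.31)&(q[:,0]>.5)&(q[:,0]<.66)]
for z in(.1,.14,.18,.21): s=q[abs(q[:,2]-z)<.012]; print(z,len(s),s[:,0].mean() if len(s) else 0)
print("top of lid",np.percentile(q[:,2],99), q[q[:,2]>np.percentile(q[:,2],95)].mean(0))
b=p[190:255,225:305].reshape(-1,3); wt=(t[190:255,225:305].min(-1)>150).reshape(-1); b=b[wt&(abs(b[:,0]-.49)<.07)&(abs(b[:,1]-.185)<.09)]; print("white z in box",len(b),b.min(0),b.max(0))
cv2.imwrite("pics/s8.png",cv2.convertScaleAbs(np.hstack([cv2.resize(im[60:310,220:440],(400,380)),cv2.resize(t[150:270,220:400],(400,380))]),alpha=1.5))
E
```

```text
[ 0.70162946 -0.06971778  0.3134397 ] -281.77887417308256 [-22.  30.  36.  80. -18.  75.   3.]
up (array([473.5, -70.3]), np.float32(29.8), array([123.3,  66.6], dtype=float32), array([-62.,  26.]))
0.1 199 0.574825823448134
0.14 212 0.5833845176097463
0.18 235 0.5921229993455901
0.21 297 0.5987992687222213
top of lid 0.23115254454993125 [0.60233982 0.18812667 0.22733759]
white z in box 66 [0.46576888 0.20801271 0.01117737] [0.50423683 0.25991564 0.05655031]
```

View pics/s8.png

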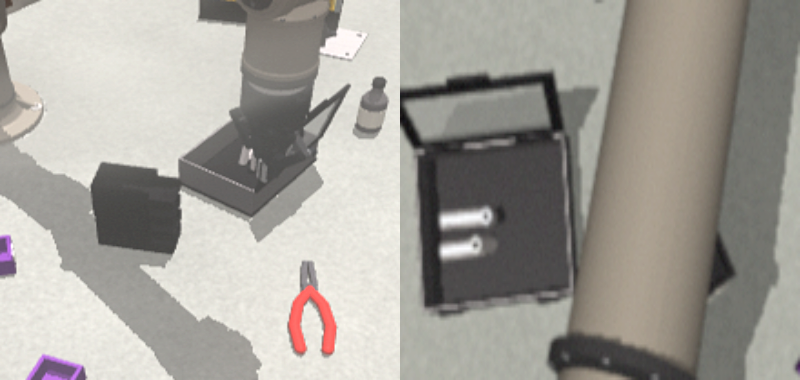

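The pile reads (473.5,-70.3), yaw 29.8°, at four trays high. All four bars are in the box with their tops at 57 mm or less, so I move behind the lid.

Request:
servo_tool:
  commands:
    - [0,0,4,-5,38,0,1]
    - [0,0,8,-12,76,0,1]
    - [0,0,12,-20,114,0,1]
    - [0,0,15.7,-28,152,0,1]
    - [0,0,15.7,-34,190,0,1]

```text
clock: 32.0
tcp_pos: [0.6671, 0.1226, 0.3143]
orientation: [-2.137, -2.302, -0.002]
contact_force: [1.2, -0.6, 0.4]
grip_width: 0.0001
gripper_force: 0.0
```

Request:
servo_tool:
  commands:
    - [0,0,0,0,35,0,1]
    - [0,0,0,0,65,0,1]
    - [0,0,0,0,65,0,1]
    - [0,0,0,0,65,0,1]
    - [0,0,0,0,65,0,1]

```text
clock: 32.42
tcp_pos: [0.6681, 0.1852, 0.3138]
orientation: [2.14, 2.299, 0.0]
contact_force: [-0.1, -0.7, -0.2]
grip_width: 0.0003
gripper_force: 0.0
```

Request:
servo_tool:
  commands:
    - [0,0,0,0,0,-30,1]
    - [0,0,0,0,0,-60,1]
    - [0,0,0,0,0,-90,1]
    - [0,0,0,0,0,-115,1]
    - [0,0,0,0,0,-118,1]

```text
clock: 32.83
tcp_pos: [0.6657, 0.1831, 0.1905]
orientation: [-2.141, -2.295, 0.011]
contact_force: [-1.4, 0.9, -1.0]
grip_width: -0.0
gripper_force: 0.0
```

Request:
servo_tool:
  commands:
    - [0,0,0,0,0,0,1]
    - [0,0,0,0,0,0,1]
    - [0,0,0,0,0,0,1]

```text
clock: 33.08
tcp_pos: [0.67, 0.1854, 0.1977]
orientation: [2.139, 2.298, 0.005]
contact_force: [0.1, -0.1, 1.1]
grip_width: -0.0003
gripper_force: 0.0
```

Request:
servo_tool:
  commands:
    - [0,0,0,-30,0,-5,1]
    - [0,0,0,-60,0,-10,1]
    - [0,0,0,-85,0,-17,1]
    - [0,0,0,-108,0,-19,1]
    - [0,0,0,-122,0,-24,1]

```text
clock: 33.5
tcp_pos: [0.5595, 0.1825, 0.1885]
orientation: [2.137, 2.282, 0.041]
contact_force: [-2.4, -6.6, 33.2]
grip_width: 0.0003
gripper_force: 14.1
```

Request:
servo_tool:
  commands:
    - [0,0,0,-14,0,-4,1]
    - [0,0,0,-26,0,-12,1]
    - [0,0,0,-38,0,-21,1]
    - [0,0,0,-48,0,-32,1]
    - [0,0,0,-56,0,-42,1]

```text
clock: 33.92
tcp_pos: [0.4915, 0.1863, 0.131]
orientation: [2.139, 2.3, 0.007]
contact_force: [1.1, -1.1, 0.7]
grip_width: 0.0002
gripper_force: 0.5
```

Request:
servo_tool:
  commands:
    - [0,0,0,-6,0,-13,1]
    - [0,0,0,-12,0,-26,1]
    - [0,0,0,-15,0,-36,1]
    - [0,0,0,-18,0,-45,1]
    - [0,0,0,-18,0,-48,1]

```text
clock: 34.33
tcp_pos: [0.4724, 0.186, 0.0808]
orientation: [-2.139, -2.301, 0.0]
contact_force: [-1.0, 0.2, -0.4]
grip_width: -0.0002
gripper_force: 0.2
```

Request:
servo_tool:
  commands:
    - [0,0,0,0,0,-2,1]
    - [0,0,0,0,0,-4,1]
    - [0,0,0,0,0,-4,1]

```text
clock: 34.58
tcp_pos: [0.473, 0.186, 0.0772]
orientation: [2.139, 2.301, 0.0]
contact_force: [-0.2, -0.1, 0.9]
grip_width: -0.0002
gripper_force: 0.0
```

Request:
servo_tool:
  commands:
    - [0,0,0,0,0,-2,1]
    - [0,0,0,0,0,-4,1]
    - [0,0,0,0,0,-4,1]

```text
clock: 34.83
tcp_pos: [0.4734, 0.1861, 0.0761]
orientation: [-2.139, -2.299, -0.003]
contact_force: [-10.5, -3.7, 35.4]
grip_width: 0.0001
gripper_force: 17.8
```

```bash
python3 - <<'E'
from h import *
o,im,d=grab("scene"); p=cloud("scene",d); print(o["tcp_pos"],o["contact_force"])
m=(abs(p[...,0]-.49)<.08)&(abs(p[...,1]-.185)<.1); q=p[m]; print("z pct",np.percentile(q[:,2],[5,25,50,75,90]))
cv2.imwrite("pics/s9.png",cv2.convertScaleAbs(cv2.resize(im[60:310,220:440],(500,475)),alpha=1.5))
E
```

```text
[0.47337011 0.1861086  0.07611857] [-10.50164909  -3.73047054  35.44496327]
z pct [0.03457501 0.0772528  0.2816606  0.43640296 0.48605673]
```

View pics/s9.png

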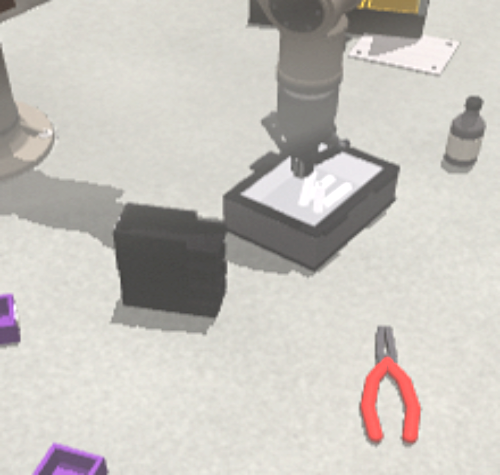

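The lid lies shut on the box with the bars visible through it, and it feels solid at z = 76 mm. Backing off and checking numerically.

Request:
servo_tool:
  commands:
    - [0,0,0,0,0,20,1]
    - [0,0,0,0,0,60,1]
    - [0,0,0,0,0,100,1]
    - [0,0,0,0,0,140,1]
    - [0,0,0,0,0,180,1]

```text
clock: 35.3
tcp_pos: [0.4725, 0.1854, 0.2553]
orientation: [2.14, 2.3, 0.0]
contact_force: [1.1, 1.2, -0.2]
grip_width: -0.0002
gripper_force: 0.0
```

Request:
servo_tool:
  commands:
    - [0,0,0,0,40,0,1]
    - [0,0,0,0,80,0,1]
    - [0,0,0,0,120,0,1]
    - [0,0,0,0,160,0,1]
    - [0,0,0,0,200,0,1]

```text
clock: 35.72
tcp_pos: [0.4724, 0.3879, 0.2536]
orientation: [-2.139, -2.3, -0.001]
contact_force: [0.4, 0.4, 1.2]
grip_width: -0.0002
gripper_force: 0.0
```

Request:
servo_tool:
  commands:
    - [0,0,0,0,0,0,1]
    - [0,0,0,0,0,0,1]
    - [0,0,0,0,0,0,1]
    - [0,0,0,0,0,0,1]
    - [0,0,0,0,0,0,1]

```text
clock: 36.13
tcp_pos: [0.4732, 0.3843, 0.2534]
orientation: [2.142, 2.298, 0.0]
contact_force: [-0.6, 0.5, 0.1]
grip_width: 0.0001
gripper_force: 0.0
```

```bash
python3 - <<'E'
from h import *
o,im,d=grab("scene"); p=cloud("scene",d); print(o["tcp_pos"],o["clock"])
print("pile top",fit(p,im,(474,-69),29.5,z0=.12))
o,t,d=grab("top"); p=cloud("top",d)
for x in(.425,.45,.49,.53,.56): 
    q=p[(abs(p[...,0]-x)<.008)&(abs(p[...,1]-.185)<.09)]; print(x,len(q),np.percentile(q[:,2],[20,50,90]).round(4))
w=(t.min(-1)>190)&(abs(p[...,0]-.55)<.3)&(abs(p[...,1])<.4); n,l,s,c=cv2.connectedComponentsWithStats(w.astype(np.uint8)); print([(c[i].round(),s[i,4]) for i in range(1,n) if s[i,4]>8])
E
```

```text
[0.47318125 0.38425567 0.253422  ] 36.1333
pile top (array([474.4, -69.5]), np.float32(29.0), array([123. ,  65.8], dtype=float32), array([-61.,  25.]))
0.425 345 [0.0733 0.0758 0.0792]
0.45 338 [0.0725 0.075  0.0782]
0.49 345 [0.0727 0.0751 0.0784]
0.53 340 [0.0729 0.075  0.0779]
0.56 326 [0.074  0.0762 0.0795]
[]
```

```bash
python3 -c "
from bench import r; print(r.hand_in())"
```

```text
the job is handed in; nothing more can be done
None
```

I handed the job in at about 36 s: all four standoffs were tipped into the box, the four black trays are stacked in one square pile, and the lid is shut; one finger hit tray q on the first grasp try (about 52 N), shoving it about 17 mm with no visible harm.

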